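# Set a glass bauble on the viewing stand and hold the torch on it

### The job

Take the olive-green glass bauble from the rack and set it in the small cup on top of the viewing stand. Then draw the blue torch out of its wooden block and hold it in the air so that it slants about 45 degrees, lens downwards, pointing at the middle of the bauble with the lens about 7 cm from the glass; finish while still holding it there. Leave the other two baubles where they are, and do not drop the bauble.

Things in the scene. Friction and masses are not known exactly. Their poses are not given: they have to be found in the camera images.
- bauble_olive: olive-green glass ball, 50 mm diameter, 30 g, with a short neck (it rises to 41 mm above the ball's centre, pointing roughly up, and is not felt by the fingers). At the start it sits in one of the three cups of the rack, which one varies. Origin at the underside of the ball; take it round the ball.
- bauble_olive_center (a point): centre of the olive ball, 25 mm from its surface
- rack: fixed wooden rack, board 58 mm (x) by 212 mm (y) by 12 mm high, with three round cork cups in a row along its y axis, 75 mm apart (at y = -75, 0, +75 mm); each cup is 36 mm across the outside, 28 mm inside, its rim 40 mm above the bench, so fingers can pass down beside it. A ball's centre stands about 61 to 68 mm above the bench. Origin at the middle of the board's underside.
- bauble_red_2_center (a point): centre of the dark red glass ball (53 mm diameter) in another cup of the rack; to be left alone
- bauble_silver_center (a point): centre of the silvery clear glass ball (60 mm diameter) in another cup of the rack; to be left alone
- stand: fixed viewing stand: round dark foot 64 mm across, 14 mm high, thin steel stem, on top a round cork cup 36 mm across the outside, 28 mm inside, rim 100 mm above the bench. Origin at the middle of the underside, z up. It stands in different places.
- stand_seat (a point): where the centre of the olive ball lies when it sits in the stand's cup: on the stand's axis, 120.9 mm above the bench
- holder: fixed upright hardwood block 60 x 60 x 55 mm high with one vertical square hole in the middle of its top, 33 mm wide and 45 mm deep; the torch stands in it. Origin at the middle of the underside. Position and yaw vary.
- torch: pocket torch, 148.5 mm long, 110 g, round: a bare-metal head 30 mm across for the first 24 mm, then a blue barrel 24 mm across from 32 to 136 mm, then a metal tail cap 24 mm across to 145 mm with a black button. Origin at the centre of the lens face; its own z axis runs from the lens to the tail, so the light shines along -z. At the start it stands upright in the holder, lens down, the lens 10 mm above the bench and the tail 158 mm above it.
There are look-alikes about, which are no part of the job. Leave any orange look-alike of the bauble_olive alone.

How it is judged (in metres and radians):
On the way, in this order (a step that is already met when the one before it is completed fails the run):
1. the olive bauble sits in the cup of the stand, let go (horizontal distance between bauble_olive_center and stand_seat below 0.008 m and z of bauble_olive_center in the frame of stand_seat between -0.008 and 0.008 m and contact force between the fingers and bauble_olive below 0.05 N), for 0.3 s.
2. the torch is drawn clear of its block (z of torch in the frame of holder above 0.065 m and contact force between the fingers and torch above 1 N), for 0.1 s.
At the end, for the whole second after the job is handed in: Olive ball at rest in the stand's cup (centre within 8 mm of its seat), untouched; torch held still by the fingers alone, lens down, 32 to 60 degrees from upright, ball's centre within 20 mm of its axis in x and in y, lens 60 to 135 mm from the ball's centre and over 130 mm above the bench (all of step 1 and linear speed of bauble_olive below 0.03 m/s and angle between torch's own z axis and vertical between 0.56 and 1.05 rad and x of bauble_olive_center in the frame of torch between -0.02 and 0.02 m and y of bauble_olive_center in the frame of torch between -0.02 and 0.02 m and z of bauble_olive_center in the frame of torch between -0.135 and -0.06 m and height (world z) of torch above 0.13 m and contact force between the fingers and torch above 1 N and linear speed of torch below 0.02 m/s and contact force between torch and holder below 0.05 N and contact force between torch and stand below 0.05 N and contact force between torch and bauble_olive below 0.05 N and contact force between torch and rack below 0.05 N); the arm keeps its last pose, push and grip.
It fails at once if the red bauble is shifted by more than 15 mm (distance of bauble_red_2_center from where it was at the start of the episode above 0.015 m).
It fails at once if the silver bauble is shifted by more than 15 mm (distance of bauble_silver_center from where it was at the start of the episode above 0.015 m).
It fails at once if the olive bauble falls to the bench (height (world z) of bauble_olive_center below 0.045 m).
It also fails if it takes over 67 s, if anything falls off the work surface, if the arm or the gripper's body presses on something with over 40 N, if the wrist force passes 120 N, or if a joint passes its speed limit or range.

### The arm

A 6-joint arm with a two-finger parallel gripper is mounted at the origin on the work surface; the furniture and walls round the work are solid. World frame = base frame: x ahead of the robot, y to its left, z up, the work surface at z = 0. Lengths are in mm, angles in degrees, forces in N, time in s.
With the tool pointing down it reaches from about 250 to 800 mm from the base axis. Payload 3.9 kg.
Tool frame: the origin (TCP) lies between the finger pads; the fingertips stand 11 mm ahead of it and the grasp point (between the pads) lies 8 mm behind it; z points along the fingers, y is the direction in which the jaws open and shut (so a half turn about z gives the same grasp; the last joint's range is limited). The gripper opens to 85 mm and grips with 20 to 120 N. Pads are 22 mm wide; open, the fingers measure 114 mm over their backs; the gripper's body (76 mm by 85 mm) begins 54 mm behind the grasp point. The pads swing forward as they close: fully open they stand 13 mm farther back than shut.
Start: joints at [-75.802, 14.897, -7.913, 67.191, 0, 90], TCP at [128.764, -508.955, 242.304] pointing down, gripper open.
Joint ranges: [-159.42, 159.42], [-47.68, 98.78], [-73.54, 78.23], [-108.79, 121.32], [-90, 84.71], [-180, 180]. Speed limits (degrees/s): [147.25, 147.25, 180, 180, 180, 180].

### API

Orientations are given as [roll, pitch, yaw] about the fixed x, y, z axes, in that order (R = Rz(yaw) Ry(pitch) Rx(roll)).
In Python, from station import readout, vision, hand_in gives the robot as it stands.
- The arm moves only by the tool servo_tool, never from a script. Its argument "motion" is text: rows parted by semicolons, each of 7 numbers parted by spaces: the closure, from 0 (fully open) to 1 (shut), then the shift along the tool's x, y, z in mm, then the turn, a rotation vector about the tool's x, y, z in degrees. In form: hand tx ty tz wx wy wz; .... A call has exactly 5 rows; each row is the pose to reach, as a shift and turn from the pose commanded when the call began, along the tool's axes at that moment; what a row does not reach only later rows make up. A row lasts 1/12 s, in which the tool goes at most 41.7 mm and 7.16 degrees, less where a joint would pass 70% of its speed; a pose out of reach is approached as far as the arm can. A call with a gripper value outside its range is refused whole. The fingers move at their own pace and stop on an object; "grip_force" is the grip in N (left out, the last holds). Time passes only in rows, so rows that repeat a pose let the fingers close, or fill a call up. It gives the time, the measured TCP pose, the force and the opening at its end, in the units of the state.
- readout.observe(): the state, without advancing time (a new reading comes with each control period).
- vision.snapshot(name): name is "scene" or "top" or "wrist"; returns a dict with "pixels" (420x560x3 uint8, red, green, blue), "fov_y" (degrees; the focal length in pixels is half the picture's height over the tangent of half this angle, whatever the lens; pixels are square), "cx", "cy" (the principal point, pixels), "k1" (the pictures are not rectified: a ray, as slopes to the right and down, at radius r is drawn at 1 + k1 r^2 times it, then the intrinsics apply), "extrinsics" (4x4, takes a point from world to camera coordinates). Camera axes: x right, y down, z forward; pixel columns grow to the right and rows downward; lengths in mm; the calibration is good to about 2 mm. A picture is of the moment at which its call begins. There is no depth.
- hand_in(): hands the job in, once; it reports no verdict.
The state is a dict: "time": time; "joint_pos": joint angles; "qd": joint speeds; "effort": joint torques, N m; "tool_pos": TCP position; "orientation": TCP orientation; "contact_force": force on the tool from outside, world axes, zero at the start; "moment": the same for the moment, N m; "finger_gap": opening from 0.0 (shut) to 1.0 (fully open).
Only numpy, scipy, OpenCV 4.12 (cv2) and the standard library are available. Lean on these libraries where they do the work, as an engineer would, in place of code of your own. Each camera call takes 0.05 s, during which the arm holds its last target. There are 200 camera calls.

## Working session

There is one attempt and no reset: what is moved stays moved. The work goes in short steps, Python scripts to look and compute and a tool call to move; the robot and the scene stay as the last step left them, time stands still between calls to the robot, and variables do not carry over. Pictures are saved under pics/ and viewed, about 8 in all and at most 12, crops included, and the job is handed in when it is done.

Besides the shell and the picture viewer there is one more tool, called after "Call:" in YAML: its name, and indented under it one key for each argument. servo_tool: Moves the arm, as the interface text tells. Its arguments: {"type":"object","properties":{"motion":{"type":"string"},"grip_force":{"type":"number"}},"required":["motion"]}

```bash
mkdir -p pics
cat > h.py <<'E'
import numpy as np, cv2
from station import readout, vision, hand_in
from scipy.spatial.transform import Rotation as R
def snap(n,save=None):
    s=vision.snapshot(n)
    if save: cv2.imwrite('pics/'+save,cv2.cvtColor(np.asarray(s['pixels']),cv2.COLOR_RGB2BGR))
    return s
def K(s):
    f=210/np.tan(np.radians(s['fov_y'])/2); return f
def ray(s,u,v):
    f=K(s); d=np.array([(u-s['cx'])/f,(v-s['cy'])/f]); x=d.copy()
    for _ in range(20): x=d/(1+s['k1']*(x@x))
    E=np.array(s['extrinsics']); 
    return -E[:3,:3].T@E[:3,3], E[:3,:3].T@np.append(x,1)
def onz(s,u,v,z):
    c,d=ray(s,u,v); return c+d*(z-c[2])/d[2]
def proj(s,p):
    E=np.array(s['extrinsics']); q=E[:3,:3]@p+E[:3,3]; x=q[:2]/q[2]
    return x*(1+s['k1']*(x@x))*K(s)+[s['cx'],s['cy']]
def tri(*rs):
    A=0;b=0
    for c,d in rs:
        d=d/np.linalg.norm(d);P=np.eye(3)-np.outer(d,d);A=A+P;b=b+P@c
    return np.linalg.solve(A,b)
E
python3 - <<'E'
from h import *
for n in('scene','top','wrist'):
    s=snap(n,n+'0.png'); c,d=ray(s,s['cx'],s['cy']); print(n,s['fov_y'],s['k1'],c.round(),(d).round(2))
print(readout.observe())
E
```

```text
scene 44.37790843742589 -0.16893879501481324 [-402.  497.  945.] [ 0.65 -0.38 -0.65]
top 50.68844492978329 -0.03619282688144142 [ 217.  -16. 1079.] [ 0.21  0.02 -0.98]
wrist 64.5130594239816 -0.04652816159365468 [ 207. -489.  373.] [-0.31 -0.08 -0.95]
{'time': 0.15, 'joint_pos': array([-7.58024340e+01,  1.49286330e+01, -7.96898398e+00,  6.71908497e+01,
        4.00053345e-04,  8.99981645e+01]), 'qd': array([ 0.04234324, -0.06626686,  0.23452775,  0.0066605 ,  0.02034588,
       -0.04047798]), 'effort': array([ 1.12455662e-03, -4.06006658e+01,  2.54165590e+01,  1.26733250e-02,
        1.90808310e-04,  4.21290469e-07]), 'tool_pos': array([ 128.64093134, -508.46603076,  241.6406208 ]), 'orientation': array([-1.79911533e+02, -4.02887013e-04,  1.41994010e+01]), 'contact_force': array([-0.43094961,  0.29408059, -1.17264551]), 'moment': array([ 0.02139837, -0.01009827, -0.02672761]), 'finger_gap': 1.0013785630805294}
```

View pics/top0.png

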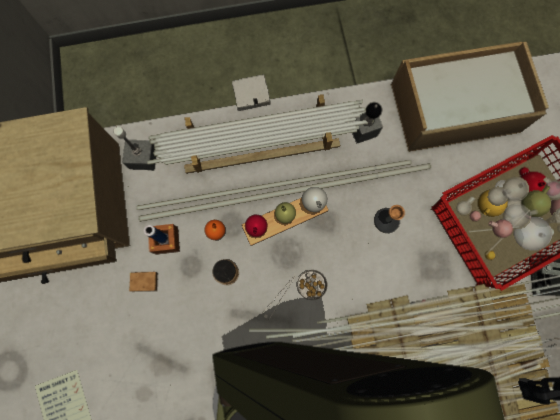

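View pics/scene0.png

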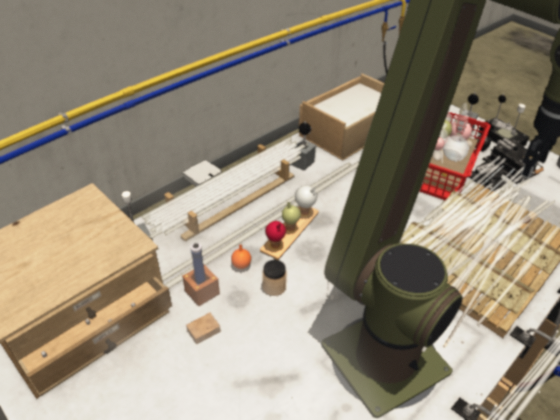

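Top view: the olive candidates are the ball at (285,212) in the middle cup of the rack, the one in the red crate at (537,203), and the orange look-alike on the bench at (215,229). By the description I choose the rack one. Red is at (256,226), silver at (314,200). The stand's cup is at (397,212) with its foot at (387,220), and the torch and block are at (160,237).

Run:
```python
from h import *
s=snap('top'); im=cv2.cvtColor(np.asarray(s['pixels']),cv2.COLOR_RGB2BGR)
a=cv2.resize(im[185:260,135:245],None,fx=3.5,fy=3.5,interpolation=cv2.INTER_CUBIC)
b=cv2.resize(im[185:260,235:425],None,fx=4.2,fy=4.2,interpolation=cv2.INTER_CUBIC)
o=np.zeros((a.shape[0]+b.shape[0],max(a.shape[1],b.shape[1]),3),np.uint8)
o[:a.shape[0],:a.shape[1]]=a;o[a.shape[0]:,:b.shape[1]]=b
cv2.imwrite('pics/crop1.png',o)
for n,u,v,z in(('olive',285,212,65),('red',256,226,65),('silver',314,200,67),('cup',397,212,100),('foot',387,220,14),('torchtail',151,231,158),('block',163,237,55),('orange',215,229,25)):
    print(n,onz(s,u,v,z).round(1))
hsv=cv2.cvtColor(im,cv2.COLOR_BGR2HSV)
def blob(name,lo,hi,x0,x1,y0,y1,z):
    m=cv2.inRange(hsv,lo,hi);k=np.zeros_like(m);k[y0:y1,x0:x1]=m[y0:y1,x0:x1]
    n,l,st,ce=cv2.connectedComponentsWithStats(k);i=1+st[1:,4].argmax()
    print(name,st[i],ce[i].round(1),onz(s,*ce[i],z).round(1))
blob('olive',(22,70,40),(45,255,255),268,303,195,228,65)
blob('red',(165,100,40),(180,255,255),240,272,208,245,66)
blob('cup',(3,80,80),(20,255,255),385,410,200,222,100)
```

```text
olive [436.  -14.9  65. ]
red [397.2  49.6  65. ]
silver [469.9 -80.5  67. ]
cup [ 449.3 -267.4  100. ]
foot [ 447.6 -265.5   14. ]
torchtail [351.5 264.1 158. ]
block [354.8 265.2  55. ]
orange [388.8 150.3  25. ]
olive [275 202  21  21 339] [284.9 212.3] [435.2 -14.7  65. ]
red [246 215  21  22 362] [255.7 225.2] [398.9  50.5  66. ]
cup [389 205  16  15 178] [396.3 212. ] [ 449.2 -265.7  100. ]
```

View pics/crop1.png

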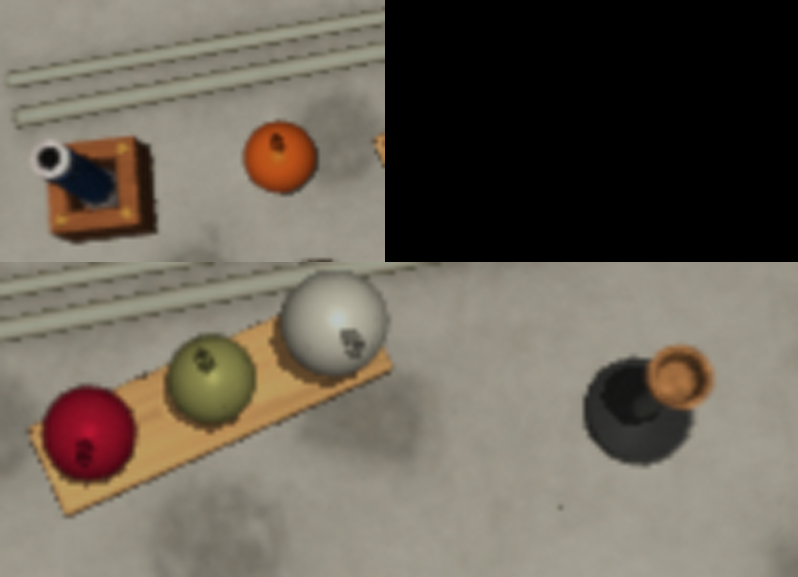

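The crop confirms it: the matte olive ball sits in the rack's middle cup between red and silver. The stand is the dark foot with the cork cup, and the blue torch stands in the block. Next I go above the olive ball with the jaws across the rack.

```bash
cat >> h.py <<'E'
def plan(legs,start=None):
    "legs: (xyz, [r,p,y], ncalls): prints per call total shift and rotvec in tool frame"
    if start is None:
        o=readout.observe(); start=(o['tool_pos'],o['orientation'])
    p=np.array(start[0],float); q=R.from_euler('xyz',start[1],degrees=True)
    for xyz,rpy,n in legs:
        q1=R.from_euler('xyz',rpy,degrees=True); w=(q.inv()*q1).as_rotvec()/n; dp=(np.array(xyz)-p)/n
        for k in range(n):
            print(np.round(q.inv().apply(dp),1),np.round(np.degrees(w),1)); p=p+dp; q=q*R.from_rotvec(w)
        print('--')
E
python3 - <<'E'
from h import *
o=readout.observe()
plan([((435,-15,200),(180,0,118.6),4)],(o['tool_pos'],(180,0,14.2)))
E
```

```text
[ 104.5 -100.8   10.4] [  0.    0.  -26.1]
[138.2 -44.6  10.4] [  0.    0.  -26.1]
[143.7  20.8  10.4] [  0.    0.  -26.1]
[119.9  81.9  10.4] [  0.    0.  -26.1]
--
```

Call:
servo_tool:
  motion: "0 21 -20 2 0 0 -5; 0 42 -40 4 0 0 -10; 0 63 -60 6 0 0 -15; 0 84 -80 8 0 0 -21; 0 104.5 -101 10 0 0 -26"
  grip_force: 25

```text
time: 0.62
tool_pos: [205.8, -384.3, 232.0]
orientation: [-180.0, -0.0, 40.4]
contact_force: [1.1, 0.3, -0.4]
finger_gap: 0.996
```

Call:
servo_tool:
  motion: "0 28 -9 2 0 0 -5; 0 55 -18 4 0 0 -10; 0 83 -27 6 0 0 -15; 0 110 -36 8 0 0 -21; 0 138 -44.6 10 0 0 -26"

```text
time: 1.03
tool_pos: [282.1, -260.9, 222.2]
orientation: [-180.0, 0.0, 66.4]
contact_force: [-0.1, 0.0, -0.5]
finger_gap: 1.002
```

Call:
servo_tool:
  motion: "0 29 4 2 0 0 -5; 0 58 8 4 0 0 -10; 0 86 12 6 0 0 -15; 0 115 17 8 0 0 -21; 0 144 21 10 0 0 -26"

```text
time: 1.45
tool_pos: [359.8, -137.7, 212.3]
orientation: [180.0, 0.0, 92.5]
contact_force: [0.1, -0.4, -0.1]
finger_gap: 0.998
```

Call:
servo_tool:
  motion: "0 30 20 2 0 0 -6; 0 60 40 4 0 0 -12; 0 90 60 6 0 0 -18; 0 120 82 10 0 0 -26.4; 0 120 82 10 0 0 -26.4"

```text
time: 1.87
tool_pos: [440.2, -11.3, 201.9]
orientation: [179.8, -0.0, 119.2]
contact_force: [0.4, -0.0, -0.5]
finger_gap: 1.0
```

Run:
```python
from h import *
s=snap('wrist','w1.png'); o=readout.observe(); print(o['time'],o['tool_pos'],o['orientation'],o['joint_pos'].round(1))
t=snap('top')
for n,z in (('olive',65),):
    for c,b in((s,'w'),(t,'t')):
        h=cv2.cvtColor(np.asarray(c['pixels']),cv2.COLOR_RGB2HSV); m=cv2.inRange(h,(22,70,40),(45,255,255))
        if b=='t': m[:, 305:]=0; 
        N,l,st,ce=cv2.connectedComponentsWithStats(m);i=1+st[1:,4].argmax(); print(b,st[i],ce[i].round(1),onz(c,*ce[i],z).round(1))
```

```text
1.9167 [438.07723526 -13.51491621 201.88845679] [ 1.79975585e+02 -1.00096363e-02  1.19008116e+02] [ -1.8   7.8 -23.4  58.8   0.   59.2]
w [ 248  169   57   59 2637] [275.9 197.7] [435.3 -13.4  65. ]
t [   60     7   245   413 51683] [226.2 199.2] [455.3 125.5  65. ]
```

View pics/w1.png

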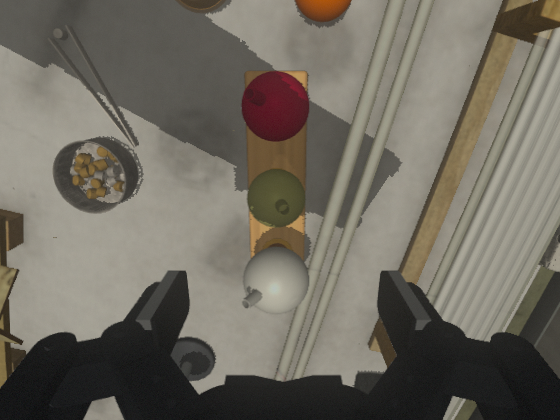

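The wrist view shows the olive ball at (276,198) between the red one at (275,105) and the silver one at (276,280), with the jaws straddling the rack. The rays give a centre of (435.3,-13.4), which agrees with the top view. I go down and grip.

Call:
servo_tool:
  motion: "0 1.4 -2.4 25 0 0 0; 0 1.4 -2.4 50 0 0 0; 0 1.4 -2.4 75 0 0 0; 0 1.4 -2.4 90 0 0 0; 0 1.4 -2.4 100 0 0 0"

```text
time: 2.38
tool_pos: [431.2, -17.2, 100.5]
orientation: [-179.8, -0.1, 118.4]
contact_force: [0.5, -0.4, 0.8]
finger_gap: 1.0
```

Call:
servo_tool:
  motion: "0 0 0 15 0 0 0; 0 0 0 30 0 0 0; 0 0 0 42 0 0 0; 0 0 0 51 0 0 0; 0 0 0 51 0 0 0"

```text
time: 2.8
tool_pos: [431.3, -17.1, 49.9]
orientation: [-179.8, -0.1, 118.4]
contact_force: [0.2, -0.2, 0.1]
finger_gap: 1.001
```

Call:
servo_tool:
  motion: "0.2 0 0 0 0 0 0; 0.3 0 0 0 0 0 0; 0.4 0 0 0 0 0 0; 0.5 0 0 0 0 0 0; 0.6 0 0 0 0 0 0"
  grip_force: 25

```text
time: 3.22
tool_pos: [436.1, -15.7, 52.6]
orientation: [179.8, 0.1, 118.6]
contact_force: [2.3, 1.6, 5.3]
finger_gap: 0.547
```

Call:
servo_tool:
  motion: "0.8 0 0 0 0 0 0; 0.8 0 0 0 0 0 0; 0.8 0 0 0 0 0 0; 0.8 0 0 0 0 0 0; 0.8 0 0 0 0 0 0"

```text
time: 3.63
tool_pos: [436.1, -15.7, 52.6]
orientation: [179.8, 0.1, 118.6]
contact_force: [1.5, 0.8, 6.1]
finger_gap: 0.545
```

Run:
```python
from h import *
s=snap('wrist','w2.png'); o=readout.observe(); print(o['time'],o['tool_pos'],o['orientation'],o['finger_gap'])
```

```text
3.6833 [436.06759376 -15.67689823  52.59939775] [1.79769988e+02 1.07641069e-01 1.18610663e+02] 0.5459723494275056
```

View pics/w2.png

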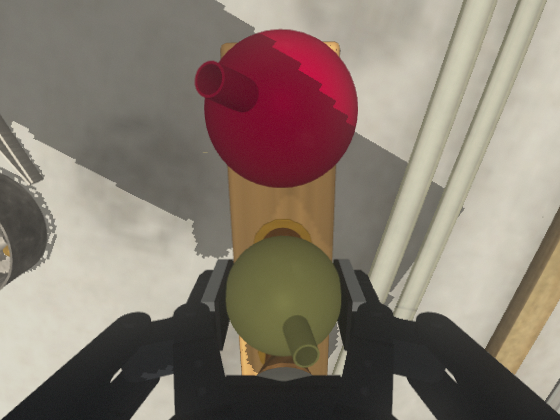

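The pads hold the olive ball at its equator (ball at (284,295)) and clear the neighbours. I lift straight up.

Call:
servo_tool:
  motion: "0.8 0 0 -4 0 0 0; 0.8 0 0 -10 0 0 0; 0.8 0 0 -20 0 0 0; 0.8 0 0 -35 0 0 0; 0.8 0 0 -50 0 0 0"

```text
time: 4.1
tool_pos: [432.2, -16.0, 101.5]
orientation: [-179.8, -0.1, 118.6]
contact_force: [0.8, -0.2, -0.2]
finger_gap: 0.549
```

Call:
servo_tool:
  motion: "0.8 0 0 -20 0 0 0; 0.8 0 0 -40 0 0 0; 0.8 0 0 -60 0 0 0; 0.8 0 0 -75 0 0 0; 0.8 0 0 -80 0 0 0"

```text
time: 4.52
tool_pos: [434.3, -16.0, 183.6]
orientation: [179.9, 0.1, 118.6]
contact_force: [-0.3, -0.0, -0.9]
finger_gap: 0.544
```

Call:
servo_tool:
  motion: "0.8 0 0 0 0 0 0; 0.8 0 0 0 0 0 0; 0.8 0 0 0 0 0 0; 0.8 0 0 0 0 0 0; 0.8 0 0 0 0 0 0"

```text
time: 4.93
tool_pos: [433.0, -15.8, 180.3]
orientation: [-179.9, -0.1, 118.6]
contact_force: [0.5, -0.0, -0.8]
finger_gap: 0.549
```

Run:
```python
from h import *
s=snap('wrist'); o=readout.observe(); print(o['time'],o['tool_pos'],o['orientation'],o['finger_gap'],o['contact_force'])
h=cv2.cvtColor(np.asarray(s['pixels']),cv2.COLOR_RGB2HSV); m=cv2.inRange(h,(22,70,40),(45,255,255))
N,l,st,ce=cv2.connectedComponentsWithStats(m);i=1+st[1:,4].argmax(); print(st[i],ce[i].round(1))
x,y,w,hh=st[i][:4]; 
for z in (0,8,14): print(onz(s,x+w/2,y+w/2,o['tool_pos'][2]+z).round(1))
for z in (0,8,14):print(proj(s,o['tool_pos']+[0,0,z]))
plan([((449,-266,171),(180,0,118.6),2)])
```

```text
4.9833 [433.17117495 -15.86342829 180.48944865] [-1.79906858e+02 -4.99382748e-02  1.18597021e+02] 0.5478384314740781 [ 0.91159573 -0.45888903 -0.40472468]
[  226   236   116   131 11285] [283.8 297.3]
[435.9 -19.4 180.5]
[433.4 -14.9 188.5]
[431.5 -11.5 194.5]
[282.53613868 285.56390143]
[282.46207612 295.47107045]
[282.40125804 303.60521912]
[-113.6  -52.9    4.7] [-0. -0. -0.]
[-113.6  -52.9    4.7] [-0. -0. -0.]
--
```

Call:
servo_tool:
  motion: "0.8 -12 -5.5 0 0 0 0; 0.8 -33 -15 0 0 0 0; 0.8 -58 -27 0 0 0 0; 0.8 -85 -40 0 0 0 0; 0.8 -113.6 -53 0 0 0 0"

```text
time: 5.4
tool_pos: [441.2, -141.8, 180.9]
orientation: [-180.0, -0.0, 118.7]
contact_force: [2.0, 0.9, -0.7]
finger_gap: 0.547
```

Call:
servo_tool:
  motion: "0.8 -28 -13 1 0 0 0; 0.8 -55 -26 2 0 0 0; 0.8 -80 -37 3 0 0 0; 0.8 -101 -47 4 0 0 0; 0.8 -113.6 -53 5 0 0 0"

```text
time: 5.82
tool_pos: [449.5, -268.5, 175.8]
orientation: [-180.0, 0.0, 118.5]
contact_force: [-0.1, -0.1, -0.4]
finger_gap: 0.546
```

Call:
servo_tool:
  motion: "0.8 0 0 0 0 0 0; 0.8 0 0 0 0 0 0; 0.8 0 0 0 0 0 0; 0.8 0 0 0 0 0 0; 0.8 0 0 0 0 0 0"

```text
time: 6.23
tool_pos: [449.4, -264.9, 176.4]
orientation: [180.0, -0.0, 118.7]
contact_force: [1.0, -0.9, -0.9]
finger_gap: 0.545
```

Run:
```python
from h import *
t=snap('top');w=snap('wrist'); o=readout.observe(); print(o['time'],o['tool_pos'],o['orientation'],o['finger_gap'],o['joint_pos'].round(1))
T=np.asarray(t['pixels'])[150:270,330:450]; W=np.asarray(w['pixels'])
o=np.zeros((420,800,3),np.uint8);o[:,:420]=cv2.resize(T,(420,420),interpolation=3);o[:,420:]=W[:,90:470]
cv2.imwrite('pics/c3.png',o[...,::-1])
```

```text
6.3333 [ 449.55960163 -265.20052583  176.46880108] [ 1.79994189e+02 -2.40056479e-03  1.18676073e+02] 0.5468712058473089 [-30.5  16.7 -15.5  57.8   0.   30.8]
```

View pics/c3.png

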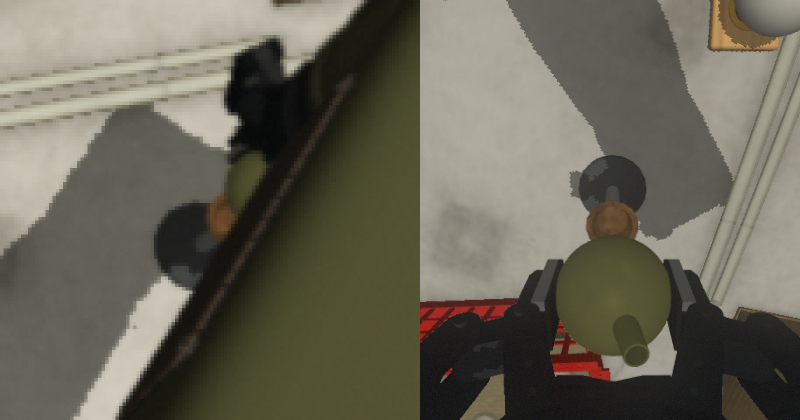

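Left (top camera): the arm hides part of the stand. Right (wrist camera): the foot is centred near (613,188) in the panel, so (283,188) in the image. The cup is at about (282,~222), just under the held ball, so the lateral alignment is good.

Run:
```python
from h import *
w=snap('wrist'); o=readout.observe()
W=np.asarray(w['pixels']); hsv=cv2.cvtColor(W,cv2.COLOR_RGB2HSV)
print('foot',onz(w,283,188,14).round(1))
m=cv2.inRange(hsv,(3,90,60),(20,255,255)); m[:,:240]=0;m[:,330:]=0;m[:190]=0;m[260:]=0
ys,xs=np.where(m); print(xs.min(),xs.max(),ys.min(),ys.max())
for y in range(ys.min(),ys.max()+1,4):
    r=xs[ys==y]; print(y,r.min(),r.max())
for c in [(449,-266),(447,-266),(449,-263)]:
    a=np.linspace(0,6.28,60); P=np.array([proj(w,np.array([c[0]+18*np.cos(t),c[1]+18*np.sin(t),100])) for t in a])
    print(c,P.min(0).round(),P.max(0).round(),proj(w,np.array([*c,14])).round(), proj(w,np.array([*c,129+0])).round())
```

```text
foot [ 448.8 -263.2   14. ]
256 307 200 239
200 279 285
204 269 295
208 263 301
212 261 304
216 258 306
220 257 307
224 257 307
228 256 307
232 258 306
236 259 305
(449, -266) [254. 199.] [308. 249.] [282. 191.] [281. 243.]
(447, -266) [252. 198.] [305. 248.] [280. 190.] [278. 241.]
(449, -263) [256. 195.] [310. 246.] [283. 188.] [283. 239.]
```

The cup is at (449.0,-266.3), so it's within about 1 mm of the TCP. I lower the ball.

Call:
servo_tool:
  motion: "0.8 -0.7 -1 12 0 0 0; 0.8 -0.7 -1 26 0 0 0; 0.8 -0.7 -1 40 0 0 0; 0.8 -0.7 -1 50 0 0 0; 0.8 -0.7 -1 56 0 0 0"

```text
time: 6.8
tool_pos: [448.3, -266.5, 119.1]
orientation: [-180.0, -0.1, 118.6]
contact_force: [0.3, 0.1, -0.3]
finger_gap: 0.541
```

Call:
servo_tool:
  motion: "0.8 0 0 2 0 0 0; 0.8 0 0 4 0 0 0; 0.8 0 0 6 0 0 0; 0.8 0 0 7.5 0 0 0; 0.8 0 0 7.5 0 0 0"

```text
time: 7.22
tool_pos: [449.6, -267.3, 113.3]
orientation: [179.9, 0.0, 118.6]
contact_force: [0.7, -0.0, -0.2]
finger_gap: 0.545
```

Call:
servo_tool:
  motion: "0.8 0 0 0 0 0 0; 0.8 0 0 0 0 0 0; 0.8 0 0 0 0 0 0; 0.8 0 0 0 0 0 0; 0.8 0 0 0 0 0 0"

```text
time: 7.63
tool_pos: [449.5, -267.3, 113.2]
orientation: [179.9, 0.0, 118.6]
contact_force: [1.8, 1.1, 1.6]
finger_gap: 0.542
```

Call:
servo_tool:
  motion: "0.45 0 0 0 0 0 0; 0.42 0 0 0 0 0 0; 0.38 0 0 0 0 0 0; 0.34 0 0 0 0 0 0; 0.3 0 0 0 0 0 0"

```text
time: 8.05
tool_pos: [448.3, -267.1, 112.4]
orientation: [-179.9, -0.0, 118.6]
contact_force: [-0.2, 0.5, -1.0]
finger_gap: 0.705
```

Call:
servo_tool:
  motion: "0.2 0 0 0 0 0 0; 0.1 0 0 0 0 0 0; 0 0 0 0 0 0 0; 0 0 0 0 0 0 0; 0 0 0 0 0 0 0"

```text
time: 8.47
tool_pos: [448.9, -267.2, 112.8]
orientation: [-180.0, -0.0, 118.6]
contact_force: [-0.1, -0.0, -0.6]
finger_gap: 1.002
```

Run:
```python
from h import *
w=snap('wrist','w4.png'); o=readout.observe(); print(o['time'],o['tool_pos'],o['finger_gap'])
h=cv2.cvtColor(np.asarray(w['pixels']),cv2.COLOR_RGB2HSV); m=cv2.inRange(h,(22,70,40),(45,255,255))
N,l,st,ce=cv2.connectedComponentsWithStats(m);i=1+st[1:,4].argmax(); x,y,ww,hh=st[i][:4];print(st[i],onz(w,x+ww/2,y+ww/2,121).round(1))
```

```text
8.5167 [ 448.9418576  -267.18712704  112.81085737] 1.0041227787899476
[  228   237   117   132 11361] [ 450.6 -266.4  121. ]
```

View pics/w4.png

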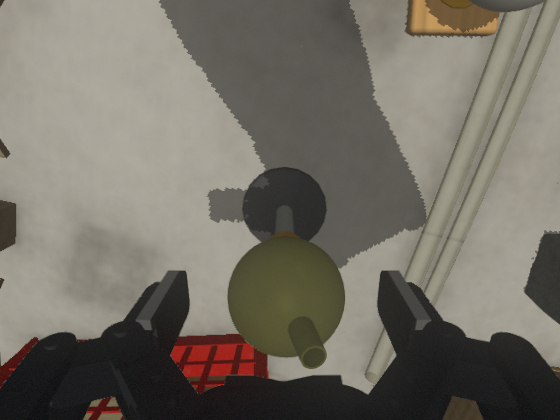

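The bauble is seated on the stand, centred at (286,297) and measured at (450.6,-266.4), with the fingers clear of it. Next I retreat upwards and head to the torch.

Call:
servo_tool:
  motion: "0 0 0 -15 0 0 0; 0 0 0 -40 0 0 0; 0 0 0 -70 0 0 0; 0 0 0 -100 0 0 0; 0 0 0 -127 0 0 0"

```text
time: 8.93
tool_pos: [448.9, -267.1, 241.5]
orientation: [180.0, 0.0, 118.6]
contact_force: [0.6, -0.3, -1.3]
finger_gap: 1.0
```

Run:
```python
from h import *
o=readout.observe()
plan([((353,264.5,240),(180,0,0),4)],((449,-266.8,240),(180,0,118.6)))
s=snap('top'); im=np.asarray(s['pixels']); hsv=cv2.cvtColor(im,cv2.COLOR_RGB2HSV)
m=cv2.inRange(hsv,(0,0,150),(180,70,255)); m[:,:140]=0;m[:,165:]=0;m[:222]=0;m[245:]=0
N,l,st,ce=cv2.connectedComponentsWithStats(m);i=1+st[1:,4].argmax();print(st[i],ce[i],onz(s,*ce[i],155).round(1))
```

```text
[128.1  42.5   0. ] [ 0.  -0.  29.7]
[132.4 -26.4  -0. ] [ 0.  -0.  29.7]
[102.  -88.4  -0. ] [ 0.  -0.  29.7]
[  44.9 -127.3   -0. ] [ 0.  -0.  29.7]
--
[140 222  25  23 272] [147.08088235 230.76838235] [351.8 273.4 155. ]
```

Call:
servo_tool:
  motion: "0 26 8.5 0 0 0 6; 0 51 17 0 0 0 12; 0 77 25.5 0 0 0 18; 0 102 34 0 0 0 24; 0 128 42.5 0 0 0 29.6"

```text
time: 9.4
tool_pos: [424.6, -133.5, 239.7]
orientation: [180.0, 0.0, 88.7]
contact_force: [0.0, 0.2, 0.2]
finger_gap: 1.002
```

Call:
servo_tool:
  motion: "0 26 -5 0 0 0 6; 0 53 -11 0 0 0 12; 0 79 -16 0 0 0 18; 0 106 -21 0 0 0 24; 0 132.4 -26.4 0 0 0 29.7"

```text
time: 9.82
tool_pos: [400.5, -0.4, 239.8]
orientation: [180.0, -0.0, 59.0]
contact_force: [0.3, -0.1, -0.2]
finger_gap: 0.998
```

Call:
servo_tool:
  motion: "0 20 -18 0 0 0 6; 0 41 -35 0 0 0 12; 0 61 -53 0 0 0 18; 0 82 -71 0 0 0 24; 0 102 -88.4 0 0 0 29.7"

```text
time: 10.23
tool_pos: [376.5, 132.6, 239.8]
orientation: [180.0, -0.0, 29.3]
contact_force: [0.5, 0.3, 0.4]
finger_gap: 1.001
```

Call:
servo_tool:
  motion: "0 12 -33 0 0 0 7; 0 23 -66 0 0 0 14; 0 33 -95 0 0 0 21; 0 40 -115 0 0 0 27; 0 45 -127.3 0 0 0 29.6"

```text
time: 10.65
tool_pos: [390.3, 98.4, 239.7]
orientation: [-174.8, 0.3, 10.2]
contact_force: [0.7, -1.2, 0.3]
finger_gap: 0.999
```

Call:
servo_tool:
  motion: "0 0 0 0 0 0 0; 0 0 0 0 0 0 0; 0 0 0 0 0 0 0; 0 0 0 0 0 0 0; 0 0 0 0 0 0 0"

```text
time: 11.07
tool_pos: [389.8, 98.8, 239.9]
orientation: [-174.8, 0.4, 10.3]
contact_force: [0.1, 1.1, 0.2]
finger_gap: 0.999
```

Run:
```python
from h import *
w=snap('wrist','w5.png'); o=readout.observe(); print(o['time'],o['tool_pos'],o['orientation'],o['joint_pos'].round(1))
for p in[(351.5,264.1,158),(354.8,265.2,55)]: print(proj(w,np.array(p)).round())
```

```text
11.1167 [389.79361676  98.85371988 239.87631265] [-174.83235113    0.36267632   10.31391361] [ 10.3   3.1 -23.   64.2   5.2 179.9]
[ 69. 223.]
[136. 184.]
```

View pics/w5.png

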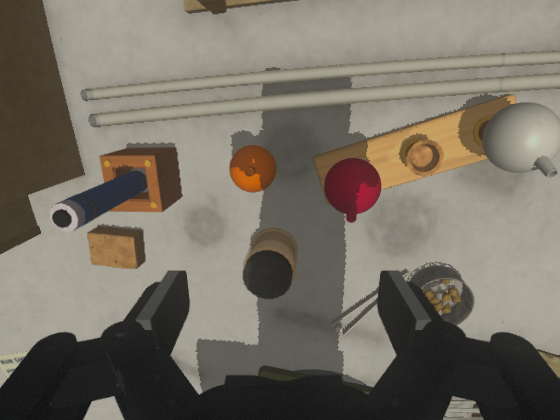

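The picture shows the torch tail at (65,216), the block at (140,180), the orange look-alike at (253,168) and the empty middle cup at (422,155). Joint 6 reached its limit of 180°, because yaw = J1+180-J6. I turn back to the equivalent grasp at yaw 180, starting with one probing call.

Call:
servo_tool:
  motion: "0 0 0 0 0 0 -6; 0 0 0 0 0 0 -12; 0 0 0 0 0 0 -18; 0 0 0 0 0 0 -24; 0 0 0 0 0 0 -30"

```text
time: 11.53
tool_pos: [389.8, 98.8, 239.9]
orientation: [-175.4, -2.3, 40.5]
contact_force: [-0.6, -1.0, -0.2]
finger_gap: 1.003
```

Run:
```python
from h import *
o=readout.observe(); print(o['tool_pos'],o['orientation'],o['joint_pos'].round(1))
plan([((353,264.5,240),(180,0,180),5)])
```

```text
[389.81195651  98.7723386  239.87014896] [-175.35386955   -2.28881458   40.49132714] [ 10.2   3.1 -23.   64.2   5.2 149.6]
[ 15.9 -29.8   3. ] [  0.1  -1.3 -27.9]
[ 28.1 -18.9   2.6] [  0.1  -1.3 -27.9]
[33.7 -3.6  1.9] [  0.1  -1.3 -27.9]
[31.5 12.6  1.1] [  0.1  -1.3 -27.9]
[22.  25.9  0.4] [  0.1  -1.3 -27.9]
--
```

Call:
servo_tool:
  motion: "0 3 -6 0.6 0 -0.2 -6; 0 6 -12 1.2 0 -0.5 -11; 0 10 -18 1.8 0 -0.8 -17; 0 13 -24 2.4 0 -1 -22; 0 15.9 -29.8 3 0.1 -1.3 -27.9"

```text
time: 11.95
tool_pos: [382.6, 132.2, 239.9]
orientation: [-176.6, -3.0, 68.4]
contact_force: [0.3, 0.3, 0.7]
finger_gap: 0.998
```

Call:
servo_tool:
  motion: "0 6 -4 0.5 0 -0.2 -6; 0 11 -8 1 0 -0.5 -11; 0 17 -11 1.5 0 -0.8 -17; 0 22 -15 2 0 -1 -22; 0 28.1 -18.9 2.6 0.1 -1.3 -27.9"

```text
time: 12.37
tool_pos: [375.3, 165.3, 239.9]
orientation: [-177.9, -3.0, 96.4]
contact_force: [-0.1, -0.5, -0.2]
finger_gap: 0.999
```

Call:
servo_tool:
  motion: "0 7 -0.7 0.4 0 -0.2 -6; 0 14 -1.4 0.8 0 -0.5 -11; 0 20 -2 1.2 0 -0.8 -17; 0 27 -3 1.5 0 -1 -22; 0 33.7 -3.6 1.9 0.1 -1.3 -27.9"

```text
time: 12.78
tool_pos: [368.0, 198.6, 239.9]
orientation: [-179.2, -2.4, 124.3]
contact_force: [0.2, -0.0, 0.3]
finger_gap: 1.0
```

Call:
servo_tool:
  motion: "0 6 2.5 0.2 0 -0.2 -6; 0 12 5 0.4 0 -0.5 -11; 0 19 7.5 0.6 0 -0.8 -17; 0 25 10 0.9 0 -1 -22; 0 31.5 12.6 1.1 0.1 -1.3 -27.9"

```text
time: 13.2
tool_pos: [360.8, 231.7, 239.9]
orientation: [-180.0, -1.3, 152.3]
contact_force: [-0.8, -0.6, 0.3]
finger_gap: 0.998
```

Call:
servo_tool:
  motion: "0 5 6 0.1 0 -0.3 -7; 0 10 12 0.2 0 -0.6 -14; 0 15 18 0.3 0 -0.9 -20; 0 19 23 0.4 0 -1.1 -25; 0 22 25.9 0.4 0.1 -1.3 -27.9"

```text
time: 13.62
tool_pos: [353.6, 265.3, 240.0]
orientation: [179.8, 0.1, -179.9]
contact_force: [-0.2, -0.1, 0.5]
finger_gap: 1.004
```

Call:
servo_tool:
  motion: "0 0 0 0 0 0 0; 0 0 0 0 0 0 0; 0 0 0 0 0 0 0; 0 0 0 0 0 0 0; 0 0 0 0 0 0 0"

```text
time: 14.03
tool_pos: [354.0, 264.0, 240.0]
orientation: [179.8, 0.1, 179.8]
contact_force: [0.6, 0.4, 0.2]
finger_gap: 0.997
```

Run:
```python
from h import *
w=snap('wrist','w6.png'); o=readout.observe(); print(o['time'],o['tool_pos'],o['orientation'],o['joint_pos'].round(1))
for p in[(351.5,264.1,158),(354.8,265.2,55)]: print(proj(w,np.array(p)).round())
```

```text
14.0833 [353.96615371 264.01027371 240.01273875] [1.79826008e+02 6.89577389e-02 1.79787462e+02] [ 36.6   6.7 -18.8  64.4   0.1  36.9]
[282. 217.]
[283. 185.]
```

View pics/w6.png

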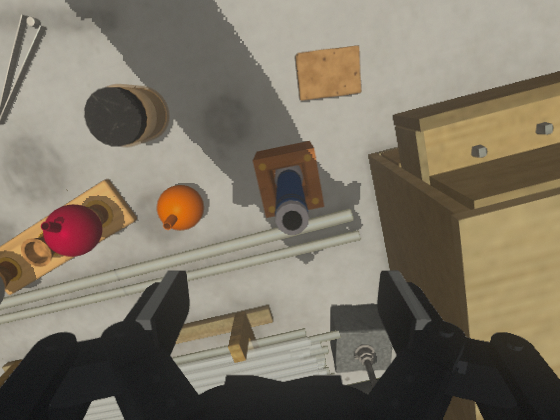

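The torch tail is at (292,217) and the block at (288,180). The cabinet lies to the right, with its nearest corner at about (370,155); I check its clearance.

Run:
```python
from h import *
w=snap('wrist')
print(onz(w,292,217,158).round(1), onz(w,289,180,55).round(1))
for z in(0,40,80,120,160): print(z,onz(w,370,155,z).round(),onz(w,395,160,z).round(),onz(w,395,300,z).round())
```

```text
[351.2 270.7 158. ] [350.3 270.8  55. ]
0 [335. 363.   0.] [341. 392.   0.] [525. 411.   0.]
40 [328. 352.  40.] [333. 378.  40.] [498. 396.  40.]
80 [322. 342.  80.] [326. 364.  80.] [471. 380.  80.]
120 [315. 331. 120.] [319. 351. 120.] [444. 364. 120.]
160 [309. 320. 160.] [312. 337. 160.] [417. 348. 160.]
```

Torch at (351,270.5), cabinet wall at y ≥ about 350, so there is room with the jaws half closed. I descend.

Call:
servo_tool:
  motion: "0.3 1 2 0 0 0 0; 0.3 3 6.3 0 0 0 0; 0.3 3 6.3 15 0 0 0; 0.3 3 6.3 35 0 0 0; 0.3 3 6.3 55 0 0 0"

```text
time: 14.55
tool_pos: [351.5, 271.5, 185.0]
orientation: [179.7, 0.2, 179.8]
contact_force: [-0.2, 0.1, 0.1]
finger_gap: 0.707
```

Call:
servo_tool:
  motion: "0.3 0 0 20 0 0 0; 0.3 0 0 40 0 0 0; 0.3 0 0 58 0 0 0; 0.3 0 0 70 0 0 0; 0.3 0 0 77 0 0 0"

```text
time: 14.97
tool_pos: [350.1, 270.6, 106.5]
orientation: [179.9, -0.0, 179.8]
contact_force: [0.1, 0.5, -0.2]
finger_gap: 0.7
```

Call:
servo_tool:
  motion: "0.4 0 0 0 0 0 0; 0.5 0 0 0 0 0 0; 0.6 0 0 0 0 0 0; 0.7 0 0 0 0 0 0; 0.8 0 0 0 0 0 0"
  grip_force: 60

```text
time: 15.38
tool_pos: [351.8, 271.3, 109.1]
orientation: [179.8, 0.2, 179.8]
contact_force: [-0.1, -0.6, 3.9]
finger_gap: 0.265
```

Call:
servo_tool:
  motion: "1 0 0 0 0 0 0; 1 0 0 0 0 0 0; 1 0 0 0 0 0 0; 1 0 0 0 0 0 0; 1 0 0 0 0 0 0"

```text
time: 15.8
tool_pos: [351.9, 271.3, 109.1]
orientation: [179.8, 0.2, 179.8]
contact_force: [-0.5, -1.4, 6.3]
finger_gap: 0.269
```

Run:
```python
from h import *
w=snap('wrist','w7.png'); o=readout.observe(); print(o['time'],o['tool_pos'],o['orientation'],o['finger_gap'],o['contact_force'])
```

```text
15.85 [351.87259206 271.30876026 109.08635879] [179.76395727   0.18248904 179.81982558] 0.2681419670937907 [ 0.24243545 -0.82624711  6.32593578]
```

View pics/w7.png

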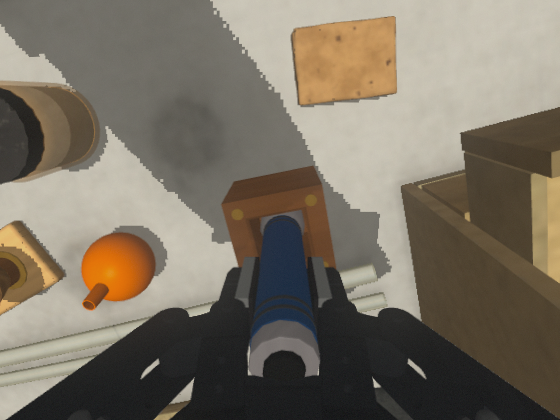

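The jaws hold the blue barrel firmly, just below the tail cap at (283,350). I draw it out straight up.

Call:
servo_tool:
  motion: "1 0 0 -5 0 0 0; 1 0 0 -15 0 0 0; 1 0 0 -30 0 0 0; 1 0 0 -50 0 0 0; 1 0 0 -70 0 0 0"

```text
time: 16.27
tool_pos: [350.4, 270.3, 178.5]
orientation: [179.9, -0.0, 179.8]
contact_force: [-0.2, -0.1, -0.6]
finger_gap: 0.264
```

Call:
servo_tool:
  motion: "1 0 0 -25 0 0 0; 1 0 0 -50 0 0 0; 1 0 0 -75 0 0 0; 1 0 0 -92 0 0 0; 1 0 0 -100 0 0 0"

```text
time: 16.68
tool_pos: [351.6, 271.1, 280.7]
orientation: [179.7, 0.2, 179.8]
contact_force: [1.2, 0.3, -1.3]
finger_gap: 0.265
```

Call:
servo_tool:
  motion: "1 0 0 0 0 0 0; 1 0 0 0 0 0 0; 1 0 0 0 0 0 0; 1 0 0 0 0 0 0; 1 0 0 0 0 0 0"

```text
time: 17.1
tool_pos: [350.2, 269.9, 276.8]
orientation: [179.9, -0.0, 179.8]
contact_force: [0.2, 0.4, -1.0]
finger_gap: 0.263
```

Run:
```python
from h import *
o=readout.observe(); print(o['time'],o['tool_pos'],o['orientation'],o['finger_gap'],o['contact_force'],o['joint_pos'].round(1))
q=R.from_euler('x',-45,degrees=True)*R.from_euler('xyz',[180,0,180],degrees=True); e=q.as_euler('xyz',degrees=True)
print(e,q.apply([0,0,1]))
plan([((449.8,-129,278),(180,0,180),3),((449.8,-129,258),e,2)])
```

```text
17.1 [350.24831958 269.942648   276.80523515] [ 1.79912984e+02 -4.62449819e-02  1.79833021e+02] 0.2626995512289723 [ 0.20529697  0.35475059 -0.97404118] [ 37.6   6.  -14.1  70.    0.1  37.7]
[-135.    0. -180.] [ 1.23259516e-32 -7.07106781e-01 -7.07106781e-01]
[ -33.6 -132.9   -0.6] [ 0.  -0.  -0.1]
[ -33.4 -132.9   -0.6] [ 0.  -0.  -0.1]
[ -33.3 -132.9   -0.5] [ 0.  -0.  -0.1]
--
[ 0. -0. 10.] [22.5 -0.  -0. ]
[0.  3.8 9.2] [22.5 -0.  -0. ]
--
```

Call:
servo_tool:
  motion: "1 -4 -15 0 0 0 0; 1 -10 -40 0 0 0 0; 1 -17 -70 0 0 0 0; 1 -25 -101 0 0 0 0; 1 -33 -133 0 0 0 0"

```text
time: 17.52
tool_pos: [383.2, 136.2, 277.0]
orientation: [179.8, 0.0, 179.9]
contact_force: [0.4, -0.2, -1.7]
finger_gap: 0.264
```

Call:
servo_tool:
  motion: "1 -7 -27 0 0 0 0; 1 -13 -53 0 0 0 0; 1 -20 -80 0 0 0 0; 1 -27 -106 0 0 0 0; 1 -33 -133 0 0 0 0"

```text
time: 17.93
tool_pos: [416.0, 2.9, 276.8]
orientation: [179.8, 0.0, 179.8]
contact_force: [-0.4, 0.5, -0.9]
finger_gap: 0.267
```

Call:
servo_tool:
  motion: "1 -8 -32 0 0 0 0; 1 -16 -63 0 0 0 0; 1 -23 -92 0 0 0 0; 1 -29 -116 0 0 0 0; 1 -33 -133 0 0 0 0"

```text
time: 18.35
tool_pos: [448.9, -131.1, 276.1]
orientation: [179.8, 0.0, 179.7]
contact_force: [0.9, -0.6, -1.8]
finger_gap: 0.265
```

Call:
servo_tool:
  motion: "1 0 0 2 3 0 0; 1 0 0 4 8 0 0; 1 0 0 6 13 0 0; 1 0 0 8 18 0 0; 1 0 0 10 22.5 0 0"

```text
time: 18.77
tool_pos: [448.6, -128.8, 266.6]
orientation: [-157.5, 0.1, 179.8]
contact_force: [0.4, 0.4, -0.9]
finger_gap: 0.271
```

Run:
```python
from h import *
o=readout.observe(); print(o['time'],o['tool_pos'],o['orientation'],o['finger_gap'],o['contact_force'],o['joint_pos'].round(1))
print(R.from_euler('xyz',o['orientation'],degrees=True).apply([0,0,1]))
plan([((449.8,-129,258),(-135,0,180),1)])
```

```text
18.7667 [ 448.58223357 -128.79155937  266.6255511 ] [-1.57479108e+02  9.74432950e-02  1.79816994e+02] 0.27099626438605673 [ 0.40033902  0.35956492 -0.85021053] [ -1.3   7.3 -17.6  64.5 -22.5  -1.2]
[ 3.47617791e-04 -3.83023347e-01 -9.23738597e-01]
[-1.2  3.1  8. ] [22.5 -0.  -0.2]
--
```

Call:
servo_tool:
  motion: "1 0 0.5 1.5 5 0 0; 1 -0.3 1 3 10 0 0; 1 -0.6 2 5 15 0 0; 1 -1 2.5 7 19.5 0 0; 1 -1.2 3 8 22.5 0 0"

```text
time: 19.18
tool_pos: [449.5, -128.2, 257.0]
orientation: [-135.0, -0.0, 179.9]
contact_force: [-0.6, -0.6, -1.0]
finger_gap: 0.267
```

Call:
servo_tool:
  motion: "1 0 0 0 0 0 0; 1 0 0 0 0 0 0; 1 0 0 0 0 0 0; 1 0 0 0 0 0 0; 1 0 0 0 0 0 0"

```text
time: 19.6
tool_pos: [450.1, -129.6, 259.1]
orientation: [-135.2, 0.2, 179.8]
contact_force: [-0.3, 0.7, -1.5]
finger_gap: 0.269
```

Run:
```python
from h import *
o=readout.observe(); print(o['time'],o['tool_pos'],o['orientation'],o['finger_gap'],o['contact_force'],o['joint_pos'].round(1))
w=snap('wrist');t=snap('top');s=snap('scene')
cv2.imwrite('pics/t8.png',np.asarray(t['pixels'])[...,::-1])
W=np.asarray(w['pixels'])
T=cv2.resize(np.asarray(t['pixels'])[150:270,330:470],(280,240)); S=cv2.resize(np.asarray(s['pixels'])[100:300,220:420],(240,240))
c=np.zeros((600,560,3),np.uint8); c[:360]=W[60:]; c[360:,:280]=T; c[360:,280:520]=S
cv2.imwrite('pics/c8.png',c[...,::-1])
q=R.from_euler('xyz',o['orientation'],degrees=True); z=q.apply([0,0,1]); p=o['tool_pos']
for d,n in((0,'tcp'),(99,'lens'),(75,'headtop'),(194,'ball')): print(n,(p+z*d).round(1),proj(w,p+z*d).round())
print('ballproj',proj(w,np.array([449.8,-266.3,121])).round(),proj(t,np.array([449.8,-266.3,121])).round())
```

```text
19.6 [ 450.0620778  -129.63518564  259.07703212] [-1.35227941e+02  1.75549266e-01  1.79756907e+02] 0.2692996609425318 [-0.27973219  0.67731971 -1.46647317] [ 11.1  13.4 -21.8  65.7 -43.7  15.8]
tcp [ 450.1 -129.6  259.1] [283. 284.]
lens [ 450.  -199.4  188.8] [283. 213.]
headtop [ 450.  -182.5  205.8] [283. 224.]
ball [ 449.9 -266.3  121.4] [283. 181.]
ballproj [283. 181.] [399. 210.]
```

View pics/c8.png

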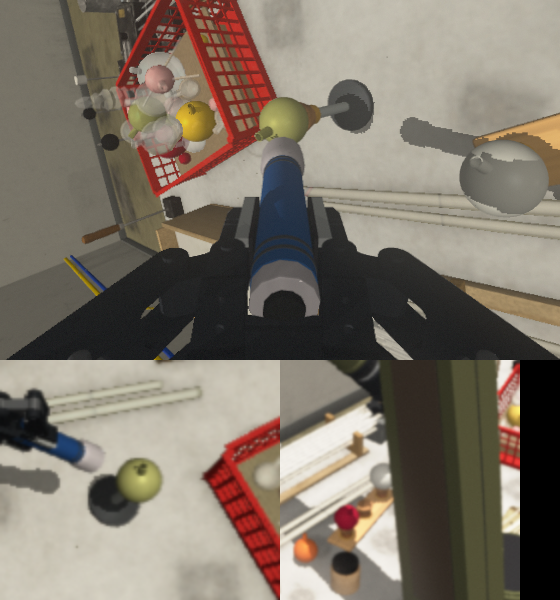

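Wrist panel: torch lens end at about (283,213), ball at (286,180), both on the predicted axis. In the top panel the head points at the ball on the stand. One numeric check in the top view, then I hand in.

Run:
```python
from h import *
t=snap('top'); w=snap('wrist'); o=readout.observe(); q=R.from_euler('xyz',o['orientation'],degrees=True); z=q.apply([0,0,1]); p=o['tool_pos']
for d in(99,75,40): print(d,proj(t,p+z*d).round(1))
print('seen head end about (378.5,200)')
B=[]
for n,c,(x0,x1,y0,y1) in(('t',t,(385,415,195,228)),('w',w,(255,320,140,215))):
    h=cv2.cvtColor(np.asarray(c['pixels']),cv2.COLOR_RGB2HSV); m=cv2.inRange(h,(22,50,40),(45,255,255)); k=np.zeros_like(m);k[y0:y1,x0:x1]=m[y0:y1,x0:x1]
    N,l,st,ce=cv2.connectedComponentsWithStats(k);i=1+st[1:,4].argmax(); print(n,st[i],ce[i].round(1)); B.append(ray(c,*ce[i]))
    print(onz(c,*ce[i],121).round(1))
b=tri(*B); print('ball',b.round(1),'in tool',q.inv().apply(b-p).round(1))
h=cv2.cvtColor(np.asarray(t['pixels']),cv2.COLOR_RGB2HSV); m=cv2.inRange(h,(100,100,30),(130,255,255)); m[:,:340]=0;m[:,385:]=0;m[:180]=0;m[220:]=0
ys,xs=np.where(m); v=cv2.fitLine(np.c_[xs,ys].astype(np.float32),2,0,.01,.01).ravel(); print('barrel line at x=398.5: row',v[3]+(398.5-v[2])*v[1]/v[0], 'n',len(xs), 'qd',np.abs(o['qd']).max())
```

```text
99 [375.3 200.1]
75 [368.7 197.4]
40 [358.8 193.4]
seen head end about (378.5,200)
t [388 199  23  23 413] [399.  209.7]
[ 449.8 -266.4  121. ]
w [ 255  157   53   46 1793] [282.3 180.2]
[ 448.6 -267.   121. ]
ball [ 449.  -266.2  121.9] in tool [  0.7  -0.7 193.5]
barrel line at x=398.5: row 203.24088 n 187 qd 0.27901294928658943
```

The barrel line disagrees by about 6 px with the axis prediction, possibly from shading of the mask. I use the last picture to settle it.

Run:
```python
from h import *
t=snap('top'); w=snap('wrist'); o=readout.observe(); q=R.from_euler('xyz',o['orientation'],degrees=True); z=q.apply([0,0,1]); y=q.apply([1,0,0]);p=o['tool_pos']
def draw(c,x0,y0,x1,y1,k):
    im=cv2.resize(np.asarray(c['pixels'])[y0:y1,x0:x1],None,fx=k,fy=k,interpolation=3)
    f=lambda P:tuple(int(v) for v in ((proj(c,P)-[x0,y0]+.5)*k))
    for a,b,r in((99,75,15),(67,20,12)):
        for s in(-r,r):
            cv2.line(im,f(p+z*a+y*s),f(p+z*b+y*s),(255,0,255),1)
    cv2.line(im,f(p+z*99),f(p+z*194),(0,255,255),1)
    return im
a=draw(t,335,170,425,230,7);cv2.imwrite('pics/c9.png',a[...,::-1])
```

```text
(no output)
```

View pics/c9.png

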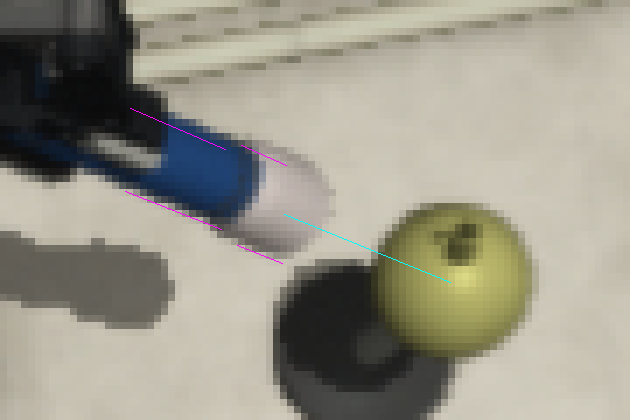

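The cyan predicted axis runs into the ball's middle. The visible torch edges lie parallel to the magenta lines, about 1–1.5 px (3 mm) to one side, well within the 20 mm limit. I hand in.

Run:
```python
from h import *
o=readout.observe(); print(o['time'],o['tool_pos'],o['finger_gap'],np.abs(o['qd']).max()); print(hand_in())
```

```text
19.95 [ 449.9093384  -129.24940707  258.5449847 ] 0.2704797829354324 0.3020964127250159
the job is handed in; nothing more can be done
None
```

I set the olive bauble in the stand's cup and drew the blue torch out of its block. The job was handed in at about 20 s, with the arm holding the torch at roughly 45°, lens down, pointing at the bauble. The hand-in gives no verdict.

**What the last checks showed**
- **Bauble:** two views put its centre at (449.0, -266.2, 121.9). That is within about 1 mm of the seat in height and of the cup position I measured.
- **Torch:** the lens is about 9.5 cm from the ball's centre, so about 7 cm from the glass, and about 189 mm above the bench. These come from the arm's pose and where I gripped it.
- **Aim:** the ball's centre lies within 1 mm of the tool's axis. The torch itself looked about 3 mm to one side of that axis in the top view, against the 20 mm limit.
- **Stillness:** the arm was at rest apart from joint speeds of about 0.3°/s.

**What disagreed or went wrong**
- A line fitted to a rough colour mask of the barrel missed the ball by about 6 px (about 13 mm). The enlarged view did not bear this out, so I put it down to the mask.
- On the way to the torch, joint 6 reached its range end and stopped the move short. I used the equivalent grasp half a turn round.
- I did not re-measure the red and silver baubles at the end. The later pictures showed no sign that they had moved.

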